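Open the clamped jar on the dental lab counter

TASK

Swing the clamp's lever to 60 degrees, in line with the steel index stud, so that the jar is braced (never on towards the end stop, which would crack the glass). Then unscrew the jar's tight cap anticlockwise without letting the jar turn, stop turning when its lugs come free, lift it straight up and finish while holding the cap level and just clear above the jar's mouth, a finger's width or two; leave everything else where it stands.

Things in the scene. Friction and masses are not known exactly. Their poses are not given: they have to be found in the camera images.
- clamp_lever (a joint): angle of the clamp's lever in rad, about a vertical axis. 0: the lever points along the clamp's -x; it grows clockwise seen from above, towards the clamp's +y; end stop 1.57. 60 degrees is 1.05. It stays where it is left; it drags with about 0.6 N m, rising to about 1 N m by 60 degrees; its jaw meets the jar between 30 and 45 degrees.
- lever_pivot (a point): point on the lever's hinge axis at the height of the lever bar, 70 mm above the counter, 90 mm from the jar's axis along the clamp's +y. Fixed to the clamp: its axes are the clamp's (z up)
- lever_knob (a point): middle of the lever's upright black knob, a cylinder 18 mm wide and 55 mm tall that rises from the lever bar, 90 mm from the pivot; this point is 97 mm above the counter, the knob's foot (the bar, 10 mm thick, centred) at 70 mm and its top at 125 mm
- index_stud (a point): top of the small upright steel stud on the rim of the quadrant, 122 mm from the pivot in the direction of 60 degrees, 68 mm above the counter. The lever's tip (106 mm from the pivot) points at it when the lever is set
- jar_seat (a point): point of the clamp's base plate (10 mm thick) under the jar's axis; axes are the clamp's: -y towards the fixed V block, +y towards the moving jaw and the lever. The V block and jaw reach to 54 mm above the counter. The lever's jaw pushes the jar to the V block by 0 to 2 mm
- jar_mouth (a point): centre of the jar's rim, 112 mm above the jar's foot, 122 mm above the counter, z up. Amber glass jar, loose in the clamp: body 64 mm wide to 72 mm above its foot, shoulder to 83 mm, then a neck 40 mm wide with three lugs. Its x axis points to the paper stripe
- jar_stripe (a point): paper stripe down the jar's side, 32 mm from the jar's axis, 40 mm above its foot; shows whether the jar turns
- cap_centre (a point): centre of the white cap half-way up, on its axis, z up. Ribbed cylinder 57 mm wide to grip, 24 mm tall, hollow from below, 30 g. Screwed down, this point is 115 mm above the counter, the cap's top at 127 mm, its lower edge 19 mm below the jar's rim; the bare neck below that is 10 mm high. It is clear of the rim when lifted by more than 19 mm
- cap_mark (a point): end of the raised dash on the cap's top edge, 28.5 mm from the cap's axis. The cap turns without rising (about 0.4 N m, stiff to the end) and comes free after 45 to 60 degrees anticlockwise seen from above; until then it cannot be lifted. Once free, the sprung seal in the mouth pushes it up with under 8 N, by up to 4 mm. Past about 95 degrees its three lugs would meet the next ones
- spare_jar: closed spare amber jar with a cap like the task's, 64 mm wide, 120 mm tall, standing on the counter to the -y side of the clamp; origin at the centre of its underside; to be left alone
- lump_dish: small white ceramic dish, 68 mm wide, 22 mm tall, on the counter on the robot's side of the clamp; origin at the centre of its underside; to be left alone
- spatula: spatula lying on the counter on the far side of the clamp; origin under the middle of its length; to be left alone
- pen_cup: steel cup, 72 mm wide, 95 mm tall; origin at the centre of its underside; to be left alone
- bur_stand: wooden bur block, 70 x 110 x 28 mm; origin at the centre of its underside; to be left alone
- soap: clear soap bottle, 60 mm wide, 150 mm tall; origin at the centre of its underside; to be left alone
- mix_bowl: green plaster mixing bowl, 90 mm wide, 50 mm tall; origin at the centre of its underside; to be left alone
Things that resemble listed ones, but are neither listed nor needed, are in the scene too. What is shaped like the part that bears cap_centre but brown or orange is not meant.

How it is judged:
On the way, in this order (a step that is already met when the one before it is completed fails the run):
1. the lever stands at 60 degrees (within 8), the cap still screwed down (value of joint clamp_lever between 0.9 and 1.19 rad and z of cap_centre in the frame of jar_mouth below 0.001 m), for 0.3 s.
2. the cap has been turned anticlockwise by some 45 degrees or more, with the lever set (value of joint clamp_lever between 0.9 and 1.19 rad and x of cap_mark in the frame of jar_mouth below 0.024 m and y of cap_mark in the frame of jar_mouth above 0.005 m), for 0.1 s.
At the end, for the whole second after the job is handed in: The lever stands at 60 degrees within 8; the fingers hold the cap level (within 11 degrees), at rest and touching neither jar nor clamp, its lower edge 2 to 53 mm above the jar's rim and its axis within 20 mm of the jar's; the jar stands upright in its seat (value of joint clamp_lever between 0.9 and 1.19 rad and z of cap_centre in the frame of jar_mouth between 0.014 and 0.065 m and horizontal distance between cap_centre and jar_mouth below 0.02 m and angle between cap_centre's own z axis and vertical below 0.2 rad and contact force between the fingers and cap above 1 N and contact force between cap and jar below 0.05 N and contact force between cap and clamp below 0.05 N and linear speed of cap below 0.03 m/s and angle between jar_mouth's own z axis and vertical below 0.08 rad and distance between jar_mouth and jar_seat below 0.118 m); the arm keeps its last pose, push and grip.
It fails at once if the lever is forced past 75 degrees (value of joint clamp_lever above 1.31 rad).
It fails at once if the jar turns or moves: its stripe shifts by more than 12 mm (distance of jar_stripe from where it was at the start of the episode above 0.012 m).
It fails at once if the cap is turned on past about 110 degrees (x of cap_mark in the frame of jar_mouth below -0.009 m).
It fails at once if something else on the counter is moved by more than 25 mm (distance of any of spare_jar, lump_dish, spatula, pen_cup, bur_stand, soap, mix_bowl from where it was at the start of the episode above 0.025 m).
It also fails if it takes over 48 s, if anything falls off the work surface, if the arm or the gripper's body presses on something with over 40 N, if the wrist force passes 120 N, or if a joint passes its speed limit or range.

ROBOT

A 6-joint arm with a two-finger parallel gripper is mounted at the origin on the work surface. World frame = base frame: x ahead of the robot, y to its left, z up, the work surface at z = 0. Lengths are in m, angles in rad, forces in N, time in s.
With the tool pointing down it reaches from about 0.25 to 0.725 m from the base axis. Payload 4 kg.
Tool frame: the origin (TCP) lies midway between the tips of the shut fingers; the grasp point (between the pads) lies 19 mm behind it (bot.grip_point_offset is the distance from the TCP to the grasp point, in m); z points along the fingers, y is the line along which they close (so a half turn about z gives the same grasp; the last joint's range is limited). The gripper opens to 85 mm and grips with 20 to 120 N. Pads are 22 mm wide; open, the fingers measure 114 mm over their backs; the gripper's body (76 mm by 85 mm) begins 54 mm behind the grasp point. The pads swing forward as they close: fully open they stand 13 mm farther back than shut.
Start: joints at [1.333, 0.241, 0.005, 1.335, 0, 1.571], TCP at [0.118, 0.486, 0.231] pointing down, gripper open.
Joint ranges: [-2.72, 2.72], [-1.05, 1.87], [-1.09, 1.28], [-1.99, 2.15], [-1.42, 1.44], [-3.14, 3.14]. Speed limits (rad/s): [2.79, 2.79, 3.14, 3.14, 3.14, 3.14].

INTERFACE

Orientations are given as a unit quaternion [x, y, z, w].
In Python, from workcell import bot gives the robot as it stands.
- The arm moves only by the tool step_arm, never from a script. Its argument "targets" is text: rows parted by semicolons, each of 7 numbers parted by spaces: the opening, from -1 (shut) to 1 (fully open), so that 0 is half open, then the shift along the world's x, y, z normalised to -1 to 1, where 1 is 0.5 m, then the turn, a rotation vector about the world's x, y, z normalised to -1 to 1, where 1 is pi/4 rad. In form: gripper x y z wx wy wz; .... A call has 1 to 10 rows; each row is the pose to reach, as a shift and turn from the pose commanded when the call began; what a row does not reach only later rows make up. A row lasts 1/12 s, in which the tool goes at most 41.7 mm and 7.16 degrees, less where a joint would pass 70% of its speed; a pose out of reach is approached as far as the arm can. A call with a number of a shift or a turn outside -1 to 1 is refused whole. A call with a gripper value outside its range is refused whole. The fingers move at their own pace and stop on an object; the grip force is fixed at half the most. Time passes only in rows, so rows that repeat a pose let the fingers close. It gives the time, the measured TCP pose, the force, the opening and the grip force at its end, in the units of the state.
- bot.get_obs(): the state, without advancing time (a new reading comes with each control period).
- bot.camera(name): name is "side" or "top"; returns the picture (420x560x3 uint8, red, green, blue); there is no depth.
- bot.camera_info(name): a dict with "vertical_fov" (degrees; the focal length in pixels is half the picture's height over the tangent of half this angle, whatever the lens; pixels are square), "cx", "cy" (the principal point, pixels), "pose" (4x4, takes a point from camera to world coordinates). Camera axes: x right, y up, looking along -z (the intrinsics and any distortion apply to the point x, -y, -z); pixel columns grow to the right and rows downward; lengths in m; the calibration is good to about 2 mm. A picture is of the moment at which its call begins. camera_info takes no time and is no camera call.
- bot.job_done(): hands the job in; it is judged then, once.
The state is a dict: "clock": time; "joint_pos": joint angles; "joint_vel": joint speeds; "tau": joint torques, N m; "eef_pos": TCP position; "tool_rot": TCP orientation; "ft_force": force on the tool from outside, world axes, zero at the start; "ft_torque": the same for the moment, N m; "grip_width": finger opening in m; "grasp_force": force on a finger pad.
Only numpy, scipy, OpenCV 4.12 (cv2) and the standard library are available. Lean on these libraries where they do the work, as an engineer would, in place of code of your own. Each camera call takes 0.05 s, during which the arm holds its last target. There are 200 camera calls.

## Working session

There is one attempt and no reset: what is moved stays moved. The work goes in short steps, Python scripts to look and compute and a tool call to move; the robot and the scene stay as the last step left them, time stands still between calls to the robot, and variables do not carry over. Pictures are saved under pics/ and viewed, at most 10 in all, crops included, and the job is handed in when it is done.

Besides the shell and the picture viewer there is one more tool, called after "Call:" in YAML: its name, and indented under it one key for each argument. step_arm: Moves the arm, as the interface text tells. Scaled input: -1 to 1 covers 0.5 m each way for a shift and pi/4 rad each way for a turn. Its arguments: {"type":"object","properties":{"targets":{"type":"string"}},"required":["targets"]}

```bash
mkdir -p pics; ls; python3 - <<'E'
from workcell import bot
import cv2
for n in("top","side"):
    im=bot.camera(n); cv2.imwrite(f"pics/{n}0.png",im[...,::-1]); i=bot.camera_info(n); print(n,i)
print(bot.get_obs())
E
```

```text
pics
top {'vertical_fov': 46.36946103196844, 'cx': 278.318075080678, 'cy': 207.46524493348954, 'pose': array([[-7.35535593e-02,  9.68827200e-01, -2.36566546e-01,
         2.64483950e-01],
       [-9.97289660e-01, -7.10280651e-02,  1.91924125e-02,
         8.15340479e-04],
       [ 1.79126725e-03,  2.37337040e-01,  9.71425716e-01,
         1.24018085e+00],
       [ 0.00000000e+00,  0.00000000e+00,  0.00000000e+00,
         1.00000000e+00]])}
side {'vertical_fov': 48.314320328824486, 'cx': 277.6635280193754, 'cy': 213.57646101988595, 'pose': array([[ 0.99959217,  0.00951121, -0.02692642,  0.48446375],
       [-0.02491233,  0.7513623 , -0.6594195 , -0.83323042],
       [ 0.01395962,  0.65982137,  0.75129281,  1.03443044],
       [ 0.        ,  0.        ,  0.        ,  1.        ]])}
{'clock': 0.1, 'joint_pos': array([1.33296580e+00, 2.41336511e-01, 3.85554300e-03, 1.33521984e+00,
       1.15126750e-06, 1.57076500e+00]), 'joint_vel': array([-0.00050648, -0.00080339,  0.00549155,  0.00064192,  0.00153222,
        0.00175723]), 'tau': array([-2.76560431e-04, -3.73137045e+01,  2.53010076e+01,  1.08621755e-02,
       -6.28159728e-05, -2.81337535e-06]), 'eef_pos': array([0.11766148, 0.48536654, 0.23050126]), 'tool_rot': array([ 1.18619598e-01,  9.92939316e-01, -9.45447539e-04, -1.13555850e-04]), 'ft_force': array([ 0.26760201, -1.10078236, -0.45652061]), 'ft_torque': array([0.01735411, 0.0286367 , 0.00442762]), 'grasp_force': 0.0, 'grip_width': 0.08562660318172668}
```

View pics/top0.png

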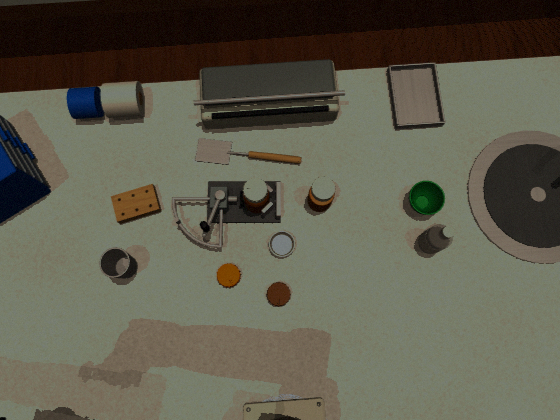

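View pics/side0.png

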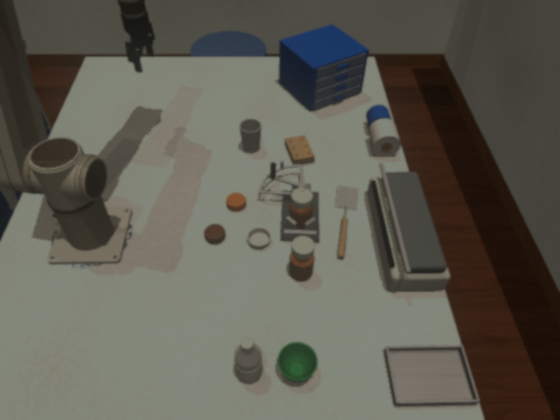

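The top view shows the clamp with the jar's white cap at about (257,192), the lever knob at (206,227) and the pivot at (220,194). The spare jar's cap is at (322,187), the dish at (282,244), and the loose orange and brown lids at (228,275) and (279,294). The side view shows the task's cap at (302,197), the spare's cap at (303,247) and the knob at (273,171).

These could be mistaken for the cap: spare jar (322,187), orange lid (228,275), brown lid (279,294) and dish (282,244). I choose (257,192), the white cap in the clamp, and will check it in a close crop.

```bash
python3 - <<'E'
import cv2,numpy as np
a=cv2.imread('pics/top0.png')[160:260,165:298]; b=cv2.imread('pics/side0.png')[150:250,240:340]
f=lambda x:np.clip(cv2.resize(x,None,fx=6,fy=6,interpolation=cv2.INTER_CUBIC).astype(float)*1.5,0,255).astype(np.uint8)
cv2.imwrite('pics/ctop.png',f(a)); cv2.imwrite('pics/cside.png',f(b))
E
```

```text
(no output)
```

View pics/ctop.png

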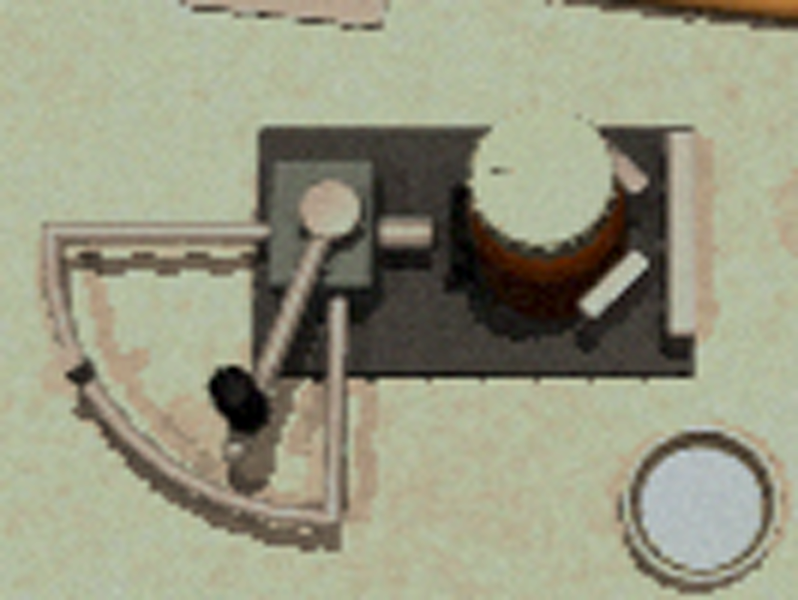

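View pics/cside.png

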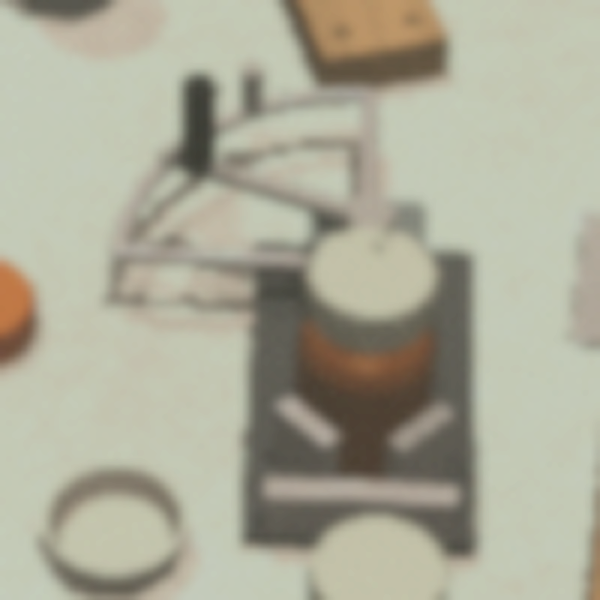

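The top crop confirms the white cap on the amber jar in the clamp: its top disc is centred at crop (541,179), with a dash on its left side. It also shows the knob top at about (230,385), the hinge cap at (330,210) and the dark stud at (80,370). In the side crop the cap's top is at (373,278), the knob runs from its top (199,82) to its foot (200,168), and the stud top is at (252,72).

```bash
cat > h.py <<'E'
import numpy as np
from workcell import bot
def ray(n,uv):
    i=bot.camera_info(n);f=210/np.tan(np.radians(i['vertical_fov'])/2)
    P=i['pose'];d=P[:3,:3]@np.array([(uv[0]-i['cx'])/f,-(uv[1]-i['cy'])/f,-1.]);return P[:3,3],d/np.linalg.norm(d)
def tri(a,b):
    o1,d1=ray('top',a);o2,d2=ray('side',b)
    t=np.linalg.lstsq(np.c_[d1,-d2],o2-o1,rcond=None)[0];p,q=o1+t[0]*d1,o2+t[1]*d2
    return (p+q)/2,np.linalg.norm(p-q)
def plane(n,uv,z):
    o,d=ray(n,uv);return o+d*(z-o[2])/d[2]
def proj(n,p):
    i=bot.camera_info(n);f=210/np.tan(np.radians(i['vertical_fov'])/2);P=i['pose'];c=P[:3,:3].T@(np.array(p)-P[:3,3])
    return np.array([i['cx']-f*c[0]/c[2],i['cy']+f*c[1]/c[2]])
E
python3 - <<'E'
from h import *
np.set_printoptions(precision=4,suppress=True)
T=lambda x,y:(165+x/6-.42,160+y/6-.42);S=lambda x,y:(240+x/6-.42,150+y/6-.42)
for n,a,b,z in [('cap',(541,179),(373,278),.127),('knobtop',(231,383),(199,82),.125),('stud',(80,370),(252,72),.068),('pivotcap',(330,210),(372,212),None),]:
    print(n,*tri(T(*a),S(*b)), 'plane top',plane('top',T(*a),z) if z else '', 'side',plane('side',S(*b),z) if z else '')
for c in [(262,130),(694,130),(694,375),(255,372)]: print('plate top',plane('top',T(*c),.01))
for c in [(262,255),(470,258),(474,552),(246,543)]: print('plate side',plane('side',S(*c),.01))
E
```

```text
cap [0.5842 0.031  0.1212] 0.001504438631616829 plane top [0.5833 0.031  0.127 ] side [0.5829 0.0252 0.127 ]
knobtop [0.5091 0.1553 0.1265] 0.002789396636996898 plane top [0.5108 0.1558 0.125 ] side [0.5078 0.1563 0.125 ]
stud [0.5349 0.2253 0.0676] 0.0029394553205396236 plane top [0.5333 0.2249 0.068 ] side [0.5363 0.2255 0.068 ]
pivotcap [0.5912 0.1196 0.0736] 0.000996173001596751 plane top  side 
plate top [0.6479 0.1541 0.01  ]
plate top [ 0.6341 -0.0337  0.01  ]
plate top [ 0.5252 -0.0256  0.01  ]
plate top [0.5403 0.1614 0.01  ]
plate side [0.5403 0.1525 0.01  ]
plate side [0.6455 0.1492 0.01  ]
plate side [ 0.632  -0.0388  0.01  ]
plate side [ 0.5268 -0.032   0.01  ]
```

Two-view heights agree with the text: knob top 126 mm against 125, stud 68 against 68, cap top 121 against 127. The pivot comes out near (0.590, 0.118), the jar axis near (0.5835, 0.0285), the clamp yaw about -4.2° and the lever at about 21°. The knob is at (0.5095, 0.1555), 89 mm from the pivot (90 expected). Next I go above the knob with the fingers closing tangentially.

Call:
step_arm:
  targets: "0 0.784 -0.66 0 0 0 -0.25;0 0.784 -0.66 0 0 0 -0.25;0 0.784 -0.66 0 0 0 -0.25;0 0.784 -0.66 0 0 0 -0.25;0 0.784 -0.66 0 0 0 -0.25;0 0.784 -0.66 0 0 0 -0.25;0 0.784 -0.66 0 0 0 -0.25;0 0.784 -0.66 0 0 0 -0.25;0 0.784 -0.66 0 0 0 -0.25;0 0.784 -0.66 0 0 0 -0.25"

```text
clock: 0.93
eef_pos: [0.4375, 0.2158, 0.231]
tool_rot: [0.215, 0.977, -0.0, -0.0]
ft_force: [0.1, -0.5, -0.3]
grip_width: 0.0428
grasp_force: 0.0
```

Call:
step_arm:
  targets: "0 0.144 -0.12 0 0 0 0;0 0.144 -0.12 0 0 0 0;0 0.144 -0.12 0 0 0 0;0 0.144 -0.12 0 0 0 0;0 0.144 -0.12 0 0 0 0;0 0.144 -0.12 0 0 0 0"

```text
clock: 1.43
eef_pos: [0.5074, 0.1582, 0.2309]
tool_rot: [0.215, 0.977, -0.0, -0.001]
ft_force: [0.6, 0.3, 0.6]
grip_width: 0.0426
grasp_force: 0.0
```

```bash
python3 - <<'E'
from h import *
import cv2
print(bot.get_obs()['eef_pos'])
f=lambda x:np.clip(cv2.resize(x,None,fx=4,fy=4,interpolation=cv2.INTER_CUBIC).astype(float)*1.5,0,255).astype(np.uint8)
a=bot.camera('top')[170:270,150:250,::-1];b=bot.camera('side')[100:200,225:325,::-1]
cv2.imwrite('pics/p1.png',np.hstack([f(a),f(b)]))
E
```

```text
[0.50741133 0.15822935 0.23091288]
```

View pics/p1.png

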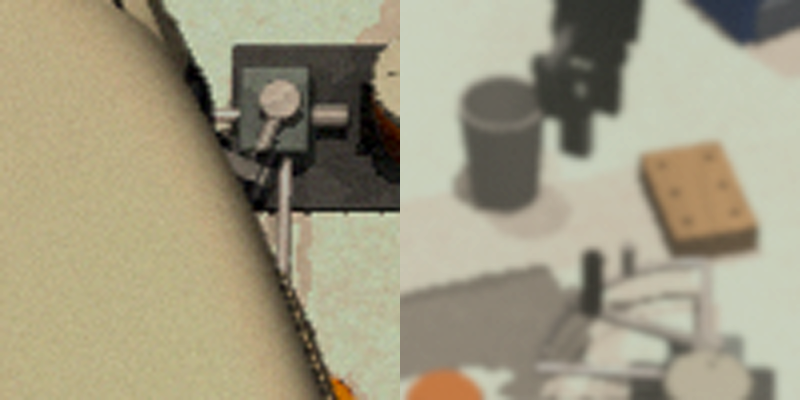

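The arm hides the knob in the top view. The side view shows the fingertips above the knob, with the knob at right-half (593,280) and the fingers at (575,150). Descending.

Call:
step_arm:
  targets: "0 0.004 -0.006 -0.06 0 0 0;0 0.004 -0.006 -0.12 0 0 0;0 0.004 -0.006 -0.17 0 0 0;0 0.004 -0.006 -0.21 0 0 0;0 0.004 -0.006 -0.24 0 0 0;0 0.004 -0.006 -0.265 0 0 0;0 0.004 -0.006 -0.285 0 0 0;0 0.004 -0.006 -0.285 0 0 0"

```text
clock: 2.2
eef_pos: [0.5083, 0.1551, 0.087]
tool_rot: [0.214, 0.977, -0.001, -0.002]
ft_force: [0.1, 0.3, 0.3]
grip_width: 0.0429
grasp_force: 0.0
```

Call:
step_arm:
  targets: "-1 0 0 0 0 0 0;-1 0 0 0 0 0 0;-1 0 0 0 0 0 0;-1 0 0 0 0 0 0;-1 0 0 0 0 0 0;-1 0 0 0 0 0 0;-1 0 0 0 0 0 0;-1 0 0 0 0 0 0"

```text
clock: 2.87
eef_pos: [0.511, 0.1551, 0.09]
tool_rot: [0.215, 0.977, 0.001, 0.001]
ft_force: [-1.5, 1.3, 7.6]
grip_width: 0.0166
grasp_force: 58.8
```

Knob grasped. Next I swing it along the arc in small steps, turning the tool with it.

Call:
step_arm:
  targets: "-1 0.003 0.006 0 0 0 -0.049;-1 0.006 0.012 0 0 0 -0.098;-1 0.010 0.018 0 0 0 -0.147;-1 0.014 0.024 0 0 0 -0.196;-1 0.018 0.030 0 0 0 -0.244;-1 0.022 0.035 0 0 0 -0.293;-1 0.026 0.041 0 0 0 -0.342;-1 0.031 0.046 0 0 0 -0.391;-1 0.035 0.051 0 0 0 -0.44;-1 0.035 0.051 0 0 0 -0.44"

```text
clock: 3.7
eef_pos: [0.5277, 0.1799, 0.0899]
tool_rot: [0.381, 0.925, -0.0, -0.0]
ft_force: [-5.6, -1.4, 8.4]
grip_width: 0.0163
grasp_force: 59.1
```

Call:
step_arm:
  targets: "-1 0.005 0.005 0 0 0 -0.048;-1 0.010 0.009 0 0 0 -0.096;-1 0.015 0.014 0 0 0 -0.143;-1 0.021 0.018 0 0 0 -0.191;-1 0.026 0.022 0 0 0 -0.239;-1 0.032 0.025 0 0 0 -0.287;-1 0.037 0.029 0 0 0 -0.334;-1 0.043 0.032 0 0 0 -0.382;-1 0.049 0.035 0 0 0 -0.43;-1 0.049 0.035 0 0 0 -0.43"

```text
clock: 4.53
eef_pos: [0.5513, 0.1975, 0.0899]
tool_rot: [0.53, 0.848, -0.001, -0.001]
ft_force: [-7.3, -0.8, 8.7]
grip_width: 0.0164
grasp_force: 59.2
```

Call:
step_arm:
  targets: "-1 0 0 0 0 0 0;-1 0 0 0 0 0 0;0 0 0 0 0 0 0;0 0 0 0 0 0 0;0 0 0 0 0 0 0;0 0 0 0 0 0 0;0 0 0 0 0 0 0"

```text
clock: 5.12
eef_pos: [0.5527, 0.1974, 0.0886]
tool_rot: [0.53, 0.848, -0.0, 0.0]
ft_force: [-0.0, 0.6, -0.1]
grip_width: 0.0426
grasp_force: 0.0
```

Call:
step_arm:
  targets: "0 0 0 0.08 0 0 0;0 0 0 0.16 0 0 0;0 0 0 0.24 0 0 0;0 0 0 0.3 0 0 0;1 0.06 -0.08 0.3 0 0 0;1 0.06 -0.16 0.3 0 0 0;1 0.06 -0.24 0.3 0 0 0;1 0.06 -0.32 0.3 0 0 0;1 0.06 -0.338 0.3 0 0 0;1 0.06 -0.338 0.3 0 0 0"

```text
clock: 5.95
eef_pos: [0.5825, 0.0249, 0.2387]
tool_rot: [0.533, 0.846, -0.0, 0.0]
ft_force: [-0.1, -0.2, -0.5]
grip_width: 0.0854
grasp_force: 0.0
```

```bash
python3 - <<'E'
from h import *
import cv2
f=lambda x:np.clip(cv2.resize(x,None,fx=4,fy=4,interpolation=cv2.INTER_CUBIC).astype(float)*1.5,0,255).astype(np.uint8)
a=bot.camera('top')[150:250,150:250,::-1];b=bot.camera('side')[110:210,240:340,::-1]
cv2.imwrite('pics/p2.png',np.hstack([f(a),f(b)]))
E
```

```text
(no output)
```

View pics/p2.png

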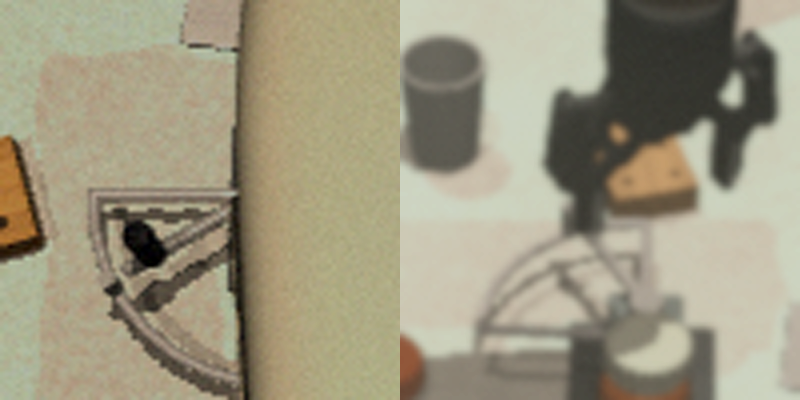

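The top half shows the lever's tip pointing next to the stud: knob top at crop (138,237), tip at (127,268), stud at (115,290). I'll measure the angle and look at the jar too. In the side half the cap's top is at (650,340).

```bash
python3 - <<'E'
from h import *
T=lambda x,y:(150+x/4-.38,150+y/4-.38)
piv=np.array([.590,.118])
for n,c,z in [('knobtop',(138,236),.125),('knobfoot',(152,254),.075),('tip',(127,269),.07),('bar@pivotside',(236,206),.07),('stud',(115,287),.068)]:
    p=plane('top',T(*c),z)[:2];d=p-piv
    print(n,p.round(4),np.linalg.norm(d).round(4),(175.8-np.degrees(np.arctan2(d[1],d[0]))).round(1))
S=lambda x,y:(240+(x-400)/4-.38,110+y/4-.38)
print(plane('side',S(650,340),.127))
E
```

```text
knobtop [0.5494 0.1987] 0.0904 59.1
knobfoot [0.5502 0.1994] 0.0906 59.8
tip [0.5432 0.2158] 0.1084 60.2
bar@pivotside [0.5781 0.1478] 0.0321 64.0
stud [0.5329 0.2238] 0.1202 57.4
[0.58415709 0.02993433 0.127     ]
```

The lever stands at about 60°. Next I go down onto the cap.

Call:
step_arm:
  targets: "1 0.003 0.005 -0.06 0 0 0;1 0.003 0.005 -0.12 0 0 0;1 0.003 0.005 -0.17 0 0 0;1 0.003 0.005 -0.21 0 0 0;1 0.003 0.005 -0.24 0 0 0;1 0.003 0.005 -0.265 0 0 0;1 0.003 0.005 -0.28 0 0 0;1 0.003 0.005 -0.29 0 0 0;1 0.003 0.005 -0.29 0 0 0"

```text
clock: 6.8
eef_pos: [0.5835, 0.0323, 0.0928]
tool_rot: [0.529, 0.848, -0.0, -0.001]
ft_force: [-1.0, -1.1, 0.7]
grip_width: 0.0855
grasp_force: 0.0
```

Call:
step_arm:
  targets: "-1 0 0 0 0 0 0;-1 0 0 0 0 0 0;-1 0 0 0 0 0 0;-1 0 0 0 0 0 0;-1 0 0 0 0 0 0;-1 0 0 0 0 0 0;-1 0 0 0 0 0 0"

```text
clock: 7.38
eef_pos: [0.5844, 0.0308, 0.0954]
tool_rot: [0.53, 0.848, 0.0, 0.001]
ft_force: [-2.7, -0.3, 6.2]
grip_width: 0.0563
grasp_force: 62.8
```

Call:
step_arm:
  targets: "-1 0 0 0 0 0 0.07;-1 0 0 0 0 0 0.14;-1 0 0 0 0 0 0.21;-1 0 0 0 0 0 0.28;-1 0 0 0 0 0 0.35;-1 0 0 0 0 0 0.42;-1 0 0 0 0 0 0.49;-1 0 0 0 0 0 0.56;-1 0 0 0 0 0 0.56"

```text
clock: 8.13
eef_pos: [0.5838, 0.0302, 0.0954]
tool_rot: [0.332, 0.943, -0.0, 0.0]
ft_force: [-3.6, -3.0, 7.8]
grip_width: 0.0568
grasp_force: 63.0
```

```bash
python3 - <<'E'
from h import *
o=bot.get_obs();print(o['tool_rot'],o['ft_torque'],o['ft_force'],o['joint_pos'])
E
```

```text
[ 3.32333510e-01  9.43161697e-01 -4.96038411e-04  4.53183261e-04] [-0.44538508  0.9001921  -0.23212948] [-3.59534631 -2.98221727  7.7843497 ] [ 0.05225834  0.49423694  0.01133088  1.08743044 -0.00126265  0.72981148]
```

Call:
step_arm:
  targets: "-1 0 0 0 0 0 0.07;-1 0 0 0 0 0 0.14;-1 0 0 0 0 0 0.21;-1 0 0 0 0 0 0.28;-1 0 0 0 0 0 0.35;-1 0 0 0 0 0 0.42;-1 0 0 0 0 0 0.49;-1 0 0 0 0 0 0.54;-1 0 0 0 0 0 0.54"

```text
clock: 8.88
eef_pos: [0.5835, 0.0297, 0.0954]
tool_rot: [0.127, 0.992, -0.001, 0.0]
ft_force: [-4.6, -4.1, 6.9]
grip_width: 0.0564
grasp_force: 63.1
```

```bash
python3 - <<'E'
from h import *
import cv2
o=bot.get_obs();print(o['tool_rot'],o['ft_torque'],o['ft_force'],o['joint_pos'])
f=lambda x:np.clip(cv2.resize(x,None,fx=6,fy=6,interpolation=cv2.INTER_CUBIC).astype(float)*1.5,0,255).astype(np.uint8)
cv2.imwrite('pics/p3.png',f(bot.camera('side')[150:250,240:340,::-1]))
E
```

```text
[ 1.26827628e-01  9.91924161e-01 -1.09519099e-03  1.10914113e-04] [-0.73007388  0.98856218 -0.30935096] [-4.56694374 -4.11894679  6.9035198 ] [ 0.051918    0.49410457  0.01102737  1.08789102 -0.00219487  0.30625859]
```

View pics/p3.png

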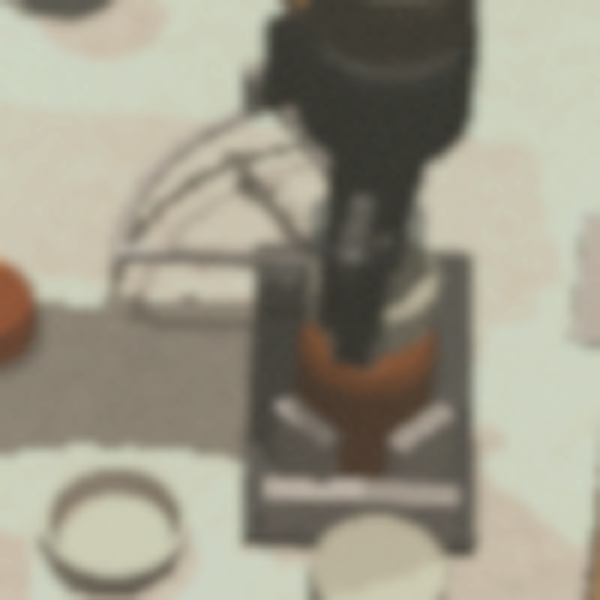

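The jar is in place and undisturbed in the side view, with amber body at (370,400) and the finger in front of the cap at (350,350). I've turned it about 50° so far, so I continue in small steps.

Call:
step_arm:
  targets: "-1 0 0 0 0 0 0.07;-1 0 0 0 0 0 0.14;-1 0 0 0 0 0 0.21;-1 0 0 0 0 0 0.26;-1 0 0 0 0 0 0.26;-1 0 0 0 0 0 0.26"

```text
clock: 9.43
eef_pos: [0.5835, 0.0294, 0.0954]
tool_rot: [0.026, 1.0, -0.001, 0.0]
ft_force: [-4.8, -4.6, 7.4]
grip_width: 0.0567
grasp_force: 63.1
```

```bash
python3 - <<'E'
from h import *
o=bot.get_obs();print(o['tool_rot'],o['ft_torque'],o['ft_force'],o['eef_pos'])
E
```

```text
[ 2.57064922e-02  9.99668602e-01 -1.36465187e-03  5.98436273e-06] [-0.81946981  0.99752805 -0.29235304] [-4.78895487 -4.58362862  7.40739018] [0.58346264 0.02937173 0.09536783]
```

Call:
step_arm:
  targets: "-1 0 0 0 0 0 0.06;-1 0 0 0 0 0 0.11;-1 0 0 0 0 0 0.11;-1 0 0 0.002 0 0 0.11;-1 0 0 0.004 0 0 0.11;-1 0 0 0.006 0 0 0.11;-1 0 0 0.006 0 0 0.11"

```text
clock: 10.02
eef_pos: [0.5834, 0.0293, 0.0973]
tool_rot: [-0.018, 1.0, -0.001, -0.0]
ft_force: [-2.4, -4.9, 2.8]
grip_width: 0.0569
grasp_force: 63.7
```

```bash
python3 - <<'E'
from h import *
o=bot.get_obs();print(o['tool_rot'],o['ft_torque'],o['ft_force'],o['eef_pos'])
E
```

```text
[-1.76788454e-02  9.99842554e-01 -1.46354058e-03 -4.28964830e-04] [-0.9968729   0.64449831 -0.0603066 ] [-2.37587104 -4.87037597  2.75576833] [0.58342292 0.02932578 0.09733271]
```

The torque about z fell from -0.29 to -0.06 N m, so the lugs look free. I lift a little as a test.

Call:
step_arm:
  targets: "-1 0 0 0.003 0 0 0;-1 0 0 0.006 0 0 0;-1 0 0 0.009 0 0 0;-1 0 0 0.012 0 0 0;-1 0 0 0.012 0 0 0"

```text
clock: 10.43
eef_pos: [0.5836, 0.0293, 0.1025]
tool_rot: [-0.018, 1.0, -0.001, -0.001]
ft_force: [-0.9, -4.4, -0.9]
grip_width: 0.0566
grasp_force: 64.6
```

Call:
step_arm:
  targets: "-1 0 0 0.007 0 0 0;-1 0 0 0.014 0 0 0;-1 0 0 0.021 0 0 0;-1 0 0 0.028 0 0 0;-1 0 0 0.035 0 0 0;-1 0 0 0.044 0 0 0;-1 0 0 0.053 0 0 0;-1 0 0 0.063 0 0 0;-1 0 0 0.063 0 0 0;-1 0 0 0.063 0 0 0"

```text
clock: 11.27
eef_pos: [0.5844, 0.0312, 0.1349]
tool_rot: [-0.019, 1.0, 0.0, 0.001]
ft_force: [-0.4, 0.1, -0.2]
grip_width: 0.0565
grasp_force: 64.5
```

```bash
python3 - <<'E'
from h import *
import cv2
f=lambda x:np.clip(cv2.resize(x,None,fx=5,fy=5,interpolation=cv2.INTER_CUBIC).astype(float)*1.5,0,255).astype(np.uint8)
a=bot.camera('top')[150:250,165:225,::-1];b=bot.camera('side')[140:240,245:345,::-1]
cv2.imwrite('pics/p4.png',np.hstack([f(a),f(b)]))
o=bot.get_obs();print(o['ft_torque'],o['ft_force'],o['eef_pos'],o['joint_vel'])
E
```

```text
[ 0.01672049 -0.03213826  0.03763105] [-0.08742904  0.27638058 -0.78414167] [0.5839107  0.0311085  0.13417376] [-0.00085315  0.0046522  -0.00361767 -0.00013197 -0.00021634 -0.00029704]
```

View pics/p4.png

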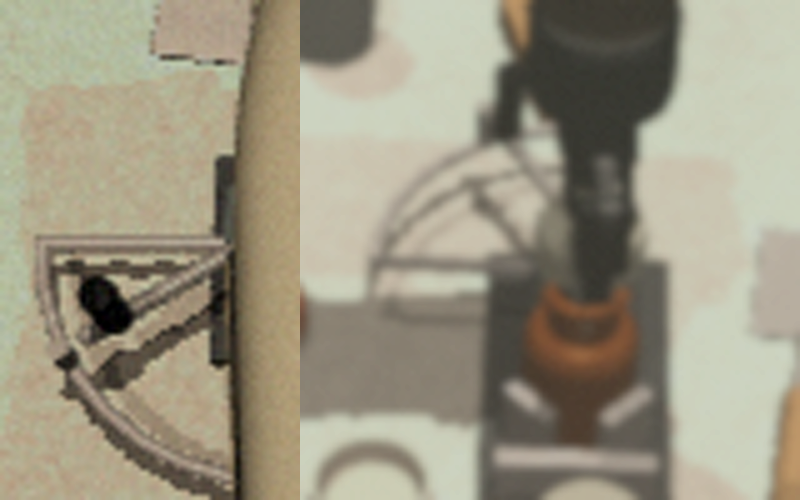

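The picture shows the cap in the fingers at (590,245), with the jar's bare neck and mouth below it at (588,305). The jar is upright in its V block and the lever still points at the stud. Wrist forces are near zero, so I hand in.

```bash
python3 -c "
from workcell import bot
print(bot.job_done())"
```

```text
the job is handed in; nothing more can be done
None
```

The job is handed in at about 11 s, with no verdict returned: the lever is at about 60°, and the cap was unscrewed by about 66° and is held level, by my estimate about 27 mm above the jar's rim, with the jar upright in its seat.

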